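# Weigh the paint left in a tube, net of the tray

### The job

Weigh what is left in the paint tube: with the pan empty press the scale's on key and then its unit key (for grams), set the empty wooden tray down square in the middle of the pan and press tare, then lay the tube flat in the tray and press hold to freeze the reading. Press the keys one at a time, each only at its place in that order and never the light key; drop nothing, leave the tray and tube on the scale, and leave everything else on the desk where it stands.

Things in the scene. Friction and masses are not known exactly. Their poses are not given: they have to be found in the camera images.
- scale: grey bench scale fixed on the desk, 300 mm deep (x), 250 wide (y), 78 high; origin under its centre, x to its rear, y to its left. Steel pan over the rear two thirds; in front (-x) a panel slopes 12 degrees down to a 36 mm high front edge: display next to the pan, then a row of five pale keys, 15 to 18 mm apart, left (+y) to right: on (round), unit (square), light (smallest), tare (wide), hold
- pan_top (a point): centre of the top face of the scale's flat stainless pan, 78 mm above the desk; the pan measures 190 mm along its x (the scale's x) and 230 mm along its y. It does not move
- key_on_top (a point): scale key: ON key: round, 27 mm, the leftmost (+y) of the row. The point is the centre of the key's top face (it sinks with the key), 8 mm off the panel, about 50 mm above the desk; its z axis is the pressing line outwards, 12 degrees off vertical towards the scale's front; y to the scale's left
- key_unit_top (a point): scale key: UNIT key: square, 26 mm, second from the left. The point is the centre of the key's top face (it sinks with the key), 8 mm off the panel, about 50 mm above the desk; its z axis is the pressing line outwards, 12 degrees off vertical towards the scale's front; y to the scale's left
- key_light_top (a point): scale key: LIGHT key (not to be pressed): the smallest, 26 mm along the row by 16 mm, middle of the row. The point is the centre of the key's top face (it sinks with the key), 8 mm off the panel, about 50 mm above the desk; its z axis is the pressing line outwards, 12 degrees off vertical towards the scale's front; y to the scale's left
- key_tare_top (a point): scale key: TARE key: the wide one, 44 mm along the row by 26 mm, second from the right. The point is the centre of the key's top face (it sinks with the key), 8 mm off the panel, about 50 mm above the desk; its z axis is the pressing line outwards, 12 degrees off vertical towards the scale's front; y to the scale's left
- key_hold_top (a point): scale key: HOLD key: 24 mm along the row by 34 mm up the panel, the rightmost (-y) of the row. The point is the centre of the key's top face (it sinks with the key), 8 mm off the panel, about 50 mm above the desk; its z axis is the pressing line outwards, 12 degrees off vertical towards the scale's front; y to the scale's left
- key_on (a joint): travel of the on key, m: 0 up, 0.005 fully down; it works from 0.0035. A spring returns it: 1.4 N to start, 4.9 N fully down
- key_unit (a joint): travel of the unit key, m: 0 up, 0.005 fully down; it works from 0.0035. A spring returns it: 1.4 N to start, 4.9 N fully down
- key_light (a joint): travel of the light (must stay up) key, m: 0 up, 0.005 fully down; it works from 0.0035. A spring returns it: 1.4 N to start, 4.9 N fully down
- key_tare (a joint): travel of the tare key, m: 0 up, 0.005 fully down; it works from 0.0035. A spring returns it: 1.4 N to start, 4.9 N fully down
- key_hold (a joint): travel of the hold key, m: 0 up, 0.005 fully down; it works from 0.0035. A spring returns it: 1.4 N to start, 4.9 N fully down
- tray_mid (a point): loose open tray of pale wood, 190 (its x) x 140 (its y) x 32 mm high, walls 10 mm thick, floor 5 mm, inside 170 x 120 mm, 0.18 to 0.33 kg; the point is its centre, 16 mm above its underside. Picked up by pinching one wall from above, a finger inside and one outside. It stands on the desk left or right of the scale at any yaw
- tube_mid (a point): loose capped metal paint tube lying flat, 130 mm long (x: folded tail -65 mm, shoulder +40, cap to +65); tail 46 mm wide, 7 high; middle 40 wide, 26 high; shoulder 37 wide, 38 high; 0.12 to 0.26 kg. The point is on its middle line 15 mm above its underside, near the centre of mass: grip it here across its y. On the other side of the scale from the tray
- ink: bystander: brown glass ink bottle with black cap, 52 mm across, 125 mm tall, standing 8 to 18 mm from the middle of the tray's +y long wall, so that no finger fits there; origin under its centre
- tape: bystander: roll of brown parcel tape lying flat, 100 mm across, 48 mm high, beyond the tube's tail; origin under its centre
- mug: bystander: white pot of brushes, 76 mm across, brushes up to 225 mm above the desk, beyond the tube's cap; origin under its centre
- pot: bystander: glass jar with metal lid, 64 mm across, 85 mm tall, just behind the scale; origin under its centre. (Not listed: a pale tape roll 92 mm across and only 25 mm high lies just in front of the scale; a clock, a glue bottle, pens and boxes stand along the far edge of the desk, beyond 0.8 m)
Mind the look-alikes: they are no part of the job. There is more than one size of the part that bears tube_mid; the job needs the middle-sized.

How it is judged:
On the way, in this order (a step that is already met when the one before it is completed fails the run):
1. the on key is pressed while the pan is empty (value of joint key_on above 0.0035 m and not (horizontal distance between tray_mid and pan_top below 0.1 m and z of tray_mid in the frame of pan_top below 0.025 m)), for 0.04 s.
2. then the unit key is pressed (value of joint key_unit above 0.0035 m and value of joint key_on below 0.0015 m and not (horizontal distance between tray_mid and pan_top below 0.1 m and z of tray_mid in the frame of pan_top below 0.025 m)), for 0.04 s.
3. the empty tray stands square in the middle of the pan, let go (x of tray_mid in the frame of pan_top between -0.025 and 0.025 m and y of tray_mid in the frame of pan_top between -0.025 and 0.025 m and z of tray_mid in the frame of pan_top between 0.011 and 0.021 m and angle between tray_mid's own z axis and vertical below 0.06 rad and (angle between the x axis of tray_mid and the x axis of pan_top, either way round below 0.2 rad or angle between the x axis of tray_mid and the y axis of pan_top, either way round below 0.2 rad) and contact force between the fingers and tray below 0.05 N and linear speed of tray below 0.02 m/s and not (x of tube_mid in the frame of tray_mid between -0.065 and 0.065 m and y of tube_mid in the frame of tray_mid between -0.055 and 0.055 m and z of tube_mid in the frame of tray_mid between -0.012 and 0.018 m)), for 0.2 s.
4. the tare key is pressed with the empty tray on the pan (value of joint key_tare above 0.0035 m and x of tray_mid in the frame of pan_top between -0.025 and 0.025 m and y of tray_mid in the frame of pan_top between -0.025 and 0.025 m and z of tray_mid in the frame of pan_top between 0.011 and 0.021 m and angle between tray_mid's own z axis and vertical below 0.06 rad and (angle between the x axis of tray_mid and the x axis of pan_top, either way round below 0.2 rad or angle between the x axis of tray_mid and the y axis of pan_top, either way round below 0.2 rad) and not (x of tube_mid in the frame of tray_mid between -0.065 and 0.065 m and y of tube_mid in the frame of tray_mid between -0.055 and 0.055 m and z of tube_mid in the frame of tray_mid between -0.012 and 0.018 m)), for 0.04 s.
5. the tube lies in the tray on the pan, let go (x of tray_mid in the frame of pan_top between -0.025 and 0.025 m and y of tray_mid in the frame of pan_top between -0.025 and 0.025 m and z of tray_mid in the frame of pan_top between 0.011 and 0.021 m and angle between tray_mid's own z axis and vertical below 0.06 rad and (angle between the x axis of tray_mid and the x axis of pan_top, either way round below 0.2 rad or angle between the x axis of tray_mid and the y axis of pan_top, either way round below 0.2 rad) and x of tube_mid in the frame of tray_mid between -0.065 and 0.065 m and y of tube_mid in the frame of tray_mid between -0.055 and 0.055 m and z of tube_mid in the frame of tray_mid between -0.012 and 0.018 m and angle between tube_mid's own x axis and vertical above 1.4 rad and contact force between the fingers and tube below 0.05 N and linear speed of tube below 0.02 m/s), for 0.2 s.
6. the hold key is pressed with the tube at rest in the tray (value of joint key_hold above 0.0035 m and x of tray_mid in the frame of pan_top between -0.025 and 0.025 m and y of tray_mid in the frame of pan_top between -0.025 and 0.025 m and z of tray_mid in the frame of pan_top between 0.011 and 0.021 m and angle between tray_mid's own z axis and vertical below 0.06 rad and (angle between the x axis of tray_mid and the x axis of pan_top, either way round below 0.2 rad or angle between the x axis of tray_mid and the y axis of pan_top, either way round below 0.2 rad) and x of tube_mid in the frame of tray_mid between -0.065 and 0.065 m and y of tube_mid in the frame of tray_mid between -0.055 and 0.055 m and z of tube_mid in the frame of tray_mid between -0.012 and 0.018 m and angle between tube_mid's own x axis and vertical above 1.4 rad and contact force between the fingers and tube below 0.05 N and contact force between the fingers and tray below 0.05 N), for 0.04 s.
At the end, for the whole second after the job is handed in: The tray stands on the pan, its centre within 25 mm (each way) of the pan's, square to it within 0.2 rad (either side to the front); the tube lies inside the tray, flat within 0.17 rad and not on its rim; both are at rest and released, and all five keys are up (all of step 5 and linear speed of tray below 0.02 m/s and contact force between the fingers and tray below 0.05 N and value of joint each of key_on, key_unit, key_light, key_tare, key_hold below 0.0015 m); the robot touches nothing.
It fails at once if the light key is pressed, or two keys are pressed at once (value of joint key_light above 0.002 m or value of joint each of key_on, key_unit above 0.002 m or value of joint each of key_on, key_light above 0.002 m or value of joint each of key_on, key_tare above 0.002 m or value of joint each of key_on, key_hold above 0.002 m or value of joint each of key_unit, key_light above 0.002 m or value of joint each of key_unit, key_tare above 0.002 m or value of joint each of key_unit, key_hold above 0.002 m or value of joint each of key_light, key_tare above 0.002 m or value of joint each of key_light, key_hold above 0.002 m or value of joint each of key_tare, key_hold above 0.002 m).
It fails at once if a key is pressed out of turn: on or unit with the tray on the pan, tare without the tray on the pan or with the tube in it, hold before the tube is in the tray (((horizontal distance between tray_mid and pan_top below 0.1 m and z of tray_mid in the frame of pan_top below 0.025 m) and value of joint any of key_on, key_unit above 0.0025 m) or (value of joint key_tare above 0.0025 m and (not (horizontal distance between tray_mid and pan_top below 0.1 m and z of tray_mid in the frame of pan_top below 0.025 m) or (x of tube_mid in the frame of tray_mid between -0.065 and 0.065 m and y of tube_mid in the frame of tray_mid between -0.055 and 0.055 m and z of tube_mid in the frame of tray_mid between -0.012 and 0.018 m))) or (value of joint key_hold above 0.0025 m and not (x of tube_mid in the frame of tray_mid between -0.065 and 0.065 m and y of tube_mid in the frame of tray_mid between -0.055 and 0.055 m and z of tube_mid in the frame of tray_mid between -0.012 and 0.018 m))).
It fails at once if the tray or the tube is dropped ((linear speed of tray above 0.7 m/s and contact force between anything else and tray below 0.05 N) or (linear speed of tube above 0.7 m/s and contact force between anything else and tube below 0.05 N)).
It fails at once if another thing on the desk is shifted by more than 30 mm or tipped ((distance of ink from where it was at the start of the episode above 0.03 m or angle between ink's own z axis and vertical above 0.3 rad) or (distance of tape from where it was at the start of the episode above 0.03 m or angle between tape's own z axis and vertical above 0.3 rad) or (distance of mug from where it was at the start of the episode above 0.03 m or angle between mug's own z axis and vertical above 0.3 rad) or (distance of pot from where it was at the start of the episode above 0.03 m or angle between pot's own z axis and vertical above 0.3 rad)).
It also fails if it takes over 72 s, if anything falls off the work surface, if the arm or the gripper's body presses on something with over 40 N, if the wrist force passes 120 N, or if a joint passes its speed limit or range.

### The arm

A 6-joint arm with a two-finger parallel gripper is mounted at the origin on the work surface. World frame = base frame: x ahead of the robot, y to its left, z up, the work surface at z = 0. Lengths are in m, angles in rad, forces in N, time in s.
With the tool pointing down it reaches from about 0.275 to 0.825 m from the base axis. Payload 5.2 kg.
Tool frame: the origin (TCP) lies midway between the tips of the shut fingers; the grasp point (between the pads) lies 19 mm behind it (env.grip_depth is the z of the grasp point in the tool frame, in m); z points along the fingers, y is the line along which they close (so a half turn about z gives the same grasp; the last joint's range is limited). The gripper opens to 93 mm and grips with 3 to 60 N. Pads are 15 mm wide; open, the fingers measure 128 mm over their backs; the gripper's body (75 mm by 188 mm) begins 65 mm behind the grasp point.
Start: joints at [-1.4, 0.259, 1.535, -0, 1.348, -0.203], TCP at [0.201, -0.512, 0.219] pointing down, gripper open.
Joint ranges: [-3.14, 3.14], [-0.91, 2.08], [0.19, 2.58], [-1.22, 4.36], [0.22, 2.71], [-3.12, 3.12]. Speed limits (rad/s): [2.57, 2.57, 3.14, 3.14, 3.14, 3.14].

### API

Orientations are given as [roll, pitch, yaw] about the fixed x, y, z axes, in that order (R = Rz(yaw) Ry(pitch) Rx(roll)).
In Python, from station import readout, viewer, workorder, env gives the robot as it stands.
- The arm moves only by the tool jog_arm, never from a script. Its argument "series" is a list of rows, each an object of numbers: "dx", "dy", "dz": the shift along the tool's x, y, z in m; "roll": the turn about the tool's z in degrees; "grip": the opening, from 0 (shut) to 1 (fully open). In form: [{"dx": .., "dy": .., "dz": .., "roll": .., "grip": ..}, ...]. A call has 1 to 5 rows; each row is the pose to reach, as a shift and turn from the pose commanded when the call began, along the tool's axes at that moment; what a row does not reach only later rows make up. A row lasts 1/10 s, in which the tool goes at most 50 mm and 8.59 degrees, less where a joint would pass 70% of its speed; a pose out of reach is approached as far as the arm can. A call with a gripper value outside its range is refused whole. The fingers move at their own pace and stop on an object; the grip force is fixed at half the most. Time passes only in rows, so rows that repeat a pose let the fingers close. It gives the time, the measured TCP pose, the force, the opening and the grip force at its end, in the units of the state.
- readout.sense(): the state, without advancing time (a new reading comes with each control period).
- viewer.read_camera(name): name is "scene" or "top" or "wrist"; returns (picture, depth): 480x640x3 uint8, blue, green, red; 480x640 float32, m along the optical axis (not along the pixel's ray), 0 where there is no reading.
- viewer.camera_model(name): a dict with "camera_matrix" (3x3 intrinsics, pixels), "k1" (the pictures are not rectified: a ray, as slopes to the right and down, at radius r is drawn at 1 + k1 r^2 times it, then the intrinsics apply), "rvec" (rotation vector, rad) and "tvec" (3), from world to camera coordinates, as OpenCV has them. Camera axes: x right, y down, z forward; pixel columns grow to the right and rows downward; lengths in m; the calibration is good to about 2 mm. A picture is of the moment at which its call begins: read the wrist's pose just before it. camera_model takes no time and is no camera call; for the wrist camera it gives the pose at the moment of the call.
- workorder.finish_job(): hands the job in; it is judged then, once.
The state is a dict: "time": time; "q": joint angles; "dq": joint speeds; "effort": joint torques, N m; "position": TCP position; "ee_rot": TCP orientation; "wrist_force": force on the tool from outside, world axes, zero at the start; "torque": the same for the moment, N m; "finger_gap": finger opening in m; "finger_force": force on a finger pad.
Only numpy, scipy, OpenCV 4.12 (cv2) and the standard library are available. Lean on these libraries where they do the work, as an engineer would, in place of code of your own. Each camera call takes 0.05 s, during which the arm holds its last target. There are 200 camera calls.

## Working session

There is one attempt and no reset: what is moved stays moved. The work goes in short steps, Python scripts to look and compute and a tool call to move; the robot and the scene stay as the last step left them, time stands still between calls to the robot, and variables do not carry over. Pictures are saved under pics/ and viewed, at most 10 in all, crops included, and the job is handed in when it is done.

Besides the shell and the picture viewer there is one more tool, called by a JSON object that holds its "op" and its "data". jog_arm: Moves the arm, as the interface text tells. Its arguments: {"type":"object","properties":{"series":{"type":"array","items":{"type":"object","properties":{"dx":{"type":"number"},"dy":{"type":"number"},"dz":{"type":"number"},"roll":{"type":"number"},"grip":{"type":"number"}}}}},"required":["series"]}

```bash
ls; mkdir -p pics; cat > h.py <<'E'
import numpy as np, cv2
from station import readout, viewer, workorder, env
def cam(n):
    m=viewer.camera_model(n); return np.array(m["camera_matrix"],float),float(m["k1"]),cv2.Rodrigues(np.array(m["rvec"],float))[0],np.array(m["tvec"],float).ravel()
def rays(uv,c):
    K,k1,R,t=c; uv=np.atleast_2d(np.array(uv,float))
    d=cv2.undistortPoints(uv.reshape(-1,1,2),K,np.array([k1,0,0,0,0.])).reshape(-1,2)
    return -R.T@t, np.c_[d,np.ones(len(d))]@R
def plane(uv,z,c):
    o,d=rays(uv,c); return o+d*((z-o[2])/d[:,2])[:,None]
def pix(P,c):
    K,k1,R,t=c; return cv2.projectPoints(np.atleast_2d(np.array(P,float)),cv2.Rodrigues(R)[0],t,K,np.array([k1,0,0,0,0.]))[0].reshape(-1,2)
def dpts(depth,c):
    v,u=np.mgrid[:480,:640]; o,d=rays(np.c_[u.ravel(),v.ravel()],c)
    return (o+d*depth.reshape(-1,1)).reshape(480,640,3)
E
python3 - <<'E'
from h import *
for n in("top","scene"):
    c=cam(n); im,d=viewer.read_camera(n); cv2.imwrite(f"pics/{n}0.png",im); np.savez(f"{n}0.npz",im=im,d=d)
    print(n,-c[2].T@c[3],c[2][2],c[0][0,0],(d>0).mean())
print(readout.sense())
E
```

```text
pics
top [0.36368763 0.04591464 1.29666635] [ 0.1641217   0.00391907 -0.98643231] 465.84052961533837 0.9959733072916667
scene [1.21126048 0.58828972 0.82875277] [-0.57603013 -0.46755074 -0.67051144] 483.1142187575848 0.995986328125
{'time': 0.1, 'q': array([-1.39979746e+00,  2.59284692e-01,  1.53598183e+00, -2.58274027e-06,
        1.34797193e+00, -2.02778344e-01]), 'dq': array([-0.00093581,  0.00012291, -0.00241712, -0.0010819 ,  0.00074263,
        0.00028357]), 'effort': array([ 2.62536552e-03, -4.38210440e+01, -2.84641957e+01,  7.20455032e-02,
        3.62836907e-02, -6.33515947e-05]), 'position': array([ 0.20077123, -0.51152162,  0.2178897 ]), 'ee_rot': array([-3.13998007e+00, -3.28983196e-04,  3.73777515e-01]), 'wrist_force': array([-0.97619256, -0.11716463,  0.00362734]), 'torque': array([-0.03736413, -0.01471639,  0.04212621]), 'finger_force': 0.0, 'finger_gap': 0.09312191720792569}
```

View pics/top0.png

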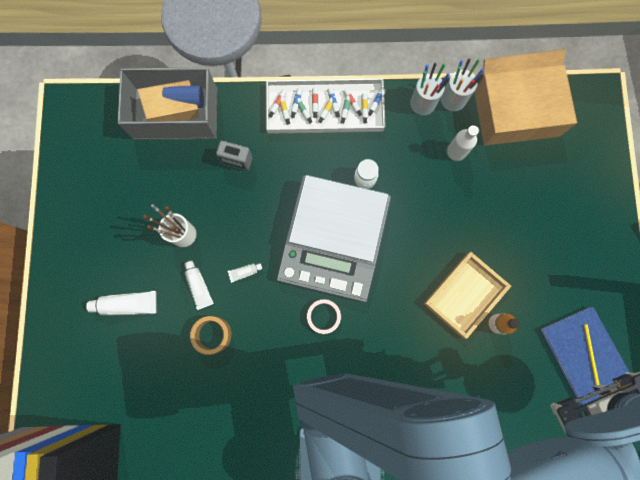

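View pics/scene0.png

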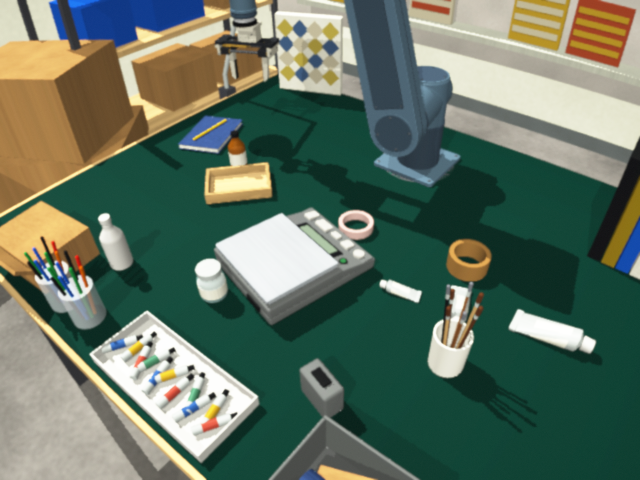

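The top view shows the scale at about (335,235), with keys from on (290,272) to hold (357,289). The tray is at (468,296) with the ink at (503,323). The middle tube is at (198,285), its cap towards the mug (177,230) and its tail towards the tape (210,335).

```bash
python3 - <<'E'
from h import *
z=np.load("top0.npz"); im,d=z["im"],z["d"]; c=cam("top"); P=dpts(d,c)
hsv=cv2.cvtColor(im,cv2.COLOR_BGR2HSV)
def rect(mask,x0,y0,x1,y1,h,name):
    m=np.zeros((480,640),np.uint8); m[y0:y1,x0:x1]=(mask[y0:y1,x0:x1]*255)
    cs=cv2.findContours(m,cv2.RETR_EXTERNAL,cv2.CHAIN_APPROX_NONE)[0]; k=max(cs,key=cv2.contourArea)
    p=plane(k.reshape(-1,2),h,c)[:,:2].astype(np.float32)
    r=cv2.minAreaRect(p*1000); print(name,np.round(r[0],1),np.round(r[1],1),round(r[2],1)); print(np.round(cv2.boxPoints(r)).tolist()); return p
notg=(P[...,2]>0.012)
rect(hsv[...,2]>110,296,170,395,270,0.078,"panbright")
rect(P[...,2]>0.07,270,165,400,275,0.078,"pan z")
rect((P[...,2]>0.015)&(hsv[...,0]<40)&(hsv[...,1]>50),420,245,515,345,0.032,"tray")
rect((hsv[...,2]>110)&(hsv[...,1]<80),175,255,216,312,0.012,"tube")
for n,(u,v) in dict(on=(290,272),unit=(305,276),light=(320,280),tare=(338,285),hold=(357,289)).items():
    m=np.zeros((480,640),np.uint8); g=im[v-12:v+13,u-12:u+13].min(2); 
    ff=np.zeros((482,642),np.uint8); cv2.floodFill(im.copy(),ff,(u,v),255,(25,)*3,(25,)*3,4|cv2.FLOODFILL_MASK_ONLY|cv2.FLOODFILL_FIXED_RANGE|(255<<8))
    vv,uu=np.nonzero(ff[1:-1,1:-1]); q=plane([(uu.mean(),vv.mean())],0.050,c)[0]; print(n,len(uu),np.round([uu.mean(),vv.mean()],1),np.round(q,4),np.round(P[v,u],4))
for n,(u,v) in dict(ink=(507,322),mug=(183,238),tape=(210,335),pot=(367,170)).items(): print(n,plane([(u,v)],0.05,c)[0].round(3),P[v,u].round(3))
print(pix([0.66,-.1,0],c))
E
```

```text
panbright [645.8 -19.1] [253.4 271.4] 89.1
[[508.0, -144.0], [779.0, -148.0], [784.0, 105.0], [512.0, 110.0]]
pan z [648.9  -6.3] [229.8 191.6] 75.2
[[527.0, -93.0], [712.0, -142.0], [771.0, 80.0], [586.0, 129.0]]
tray [ 441.8 -350.2] [142.5 193.5] 46.7
[[323.0, -336.0], [463.0, -468.0], [561.0, -365.0], [420.0, -232.0]]
tube [485.  385.2] [138.4  49.4] 21.0
[[412.0, 383.0], [429.0, 337.0], [558.0, 387.0], [541.0, 433.0]]
on 68 [288.9 272. ] [0.5079 0.1288 0.05  ] [0.5081 0.1261 0.0475]
unit 83 [304.3 275.7] [0.4972 0.0876 0.05  ] [0.4959 0.0856 0.054 ]
light 48 [319.9 279.6] [0.486 0.046 0.05 ] [0.4849 0.0456 0.0501]
tare 145 [338.  283.9] [ 0.4737 -0.0024  0.05  ] [ 0.4708 -0.0024  0.0485]
hold 103 [356.9 288.6] [ 0.4603 -0.0525  0.05  ] [ 0.459  -0.0526  0.0528]
ink [ 0.367 -0.442  0.05 ] [ 0.367 -0.422  0.101]
mug [0.606 0.416 0.05 ] [0.597 0.403 0.094]
tape [0.345 0.337 0.05 ] [0.344 0.348 0.001]
pot [ 0.79 -0.09  0.05] [ 0.778 -0.087  0.084]
[[370.1280886  219.52195989]]
```

```bash
cat >> h.py <<'E'
def plan(wps,start=None):
    # waypoints (x,y,z,yaw deg) -> shifts in tool axes at the preceding pose
    s=readout.sense(); p=np.r_[s["position"],np.degrees(s["ee_rot"][2])] if start is None else np.array(start,float)
    print("t",s["time"],"at",p.round(4))
    for w in np.array(wps,float):
        a=np.radians(p[3]); dw=w-p
        dx=dw[0]*np.cos(a)+dw[1]*np.sin(a); dy=dw[0]*np.sin(a)-dw[1]*np.cos(a)
        roll=-((dw[3]+180)%360-180); print("dx %.4f dy %.4f dz %.4f roll %.1f"%(dx,dy,-dw[2],roll)); p=w
E
python3 - <<'E'
from h import *
plan([(.28,-.31,.25,9),(.36,-.1,.25,-3),(.46,.07,.24,-14.8)])
E
```

```text
t 0.1 at [ 0.2008 -0.5115  0.2179 21.4159]
dx 0.1473 dy -0.1587 dz -0.0321 roll 12.4
dx 0.1119 dy -0.1949 dz -0.0000 roll 12.0
dx 0.0910 dy -0.1750 dz 0.0100 roll 11.8
```

{"op": "jog_arm", "data": {"series": [{"dx": 0.03,"dy": -0.032,"dz": -0.032,"roll": 3,"grip": 0},{"dx": 0.06,"dy": -0.064,"dz": -0.032,"roll": 6,"grip": 0},{"dx": 0.09,"dy": -0.096,"dz": -0.032,"roll": 9,"grip": 0},{"dx": 0.12,"dy": -0.128,"dz": -0.032,"roll": 12.4,"grip": 0},{"dx": 0.147,"dy": -0.159,"dz": -0.032,"roll": 12.4,"grip": 0}]}}

```text
time: 0.6
position: [0.2799, -0.3083, 0.2504]
ee_rot: [-3.141, -0.0, 0.155]
wrist_force: [0.6, 0.1, -0.7]
finger_gap: 0.0577
finger_force: 0.0
```

{"op": "jog_arm", "data": {"series": [{"dx": 0.022,"dy": -0.039,"dz": 0,"roll": 3,"grip": 0},{"dx": 0.044,"dy": -0.078,"dz": 0,"roll": 6,"grip": 0},{"dx": 0.066,"dy": -0.117,"dz": 0,"roll": 9,"grip": 0},{"dx": 0.088,"dy": -0.156,"dz": 0,"roll": 12,"grip": 0},{"dx": 0.112,"dy": -0.195,"dz": 0,"roll": 12,"grip": 0}]}}

```text
time: 1.1
position: [0.3596, -0.0984, 0.2506]
ee_rot: [3.141, -0.0, -0.054]
wrist_force: [0.1, -0.9, 0.2]
finger_gap: 0.0176
finger_force: 0.0
```

{"op": "jog_arm", "data": {"series": [{"dx": 0.023,"dy": -0.044,"dz": 0.01,"roll": 3,"grip": 0},{"dx": 0.046,"dy": -0.088,"dz": 0.01,"roll": 6,"grip": 0},{"dx": 0.069,"dy": -0.132,"dz": 0.01,"roll": 9,"grip": 0},{"dx": 0.091,"dy": -0.175,"dz": 0.01,"roll": 11.8,"grip": 0},{"dx": 0.091,"dy": -0.175,"dz": 0.01,"roll": 11.8,"grip": 0}]}}

```text
time: 1.6
position: [0.4611, 0.0747, 0.2401]
ee_rot: [-3.14, 0.0, -0.253]
wrist_force: [-0.2, -0.8, -0.6]
finger_gap: 0.0003
finger_force: 0.0
```

```bash
python3 - <<'E'
from h import *
c=cam("wrist"); im,d=viewer.read_camera("wrist"); cv2.imwrite("pics/w1.png",im); np.savez("w1.npz",im=im,d=d)
print(-c[2].T@c[3],c[2][2],c[2][0]); plan([(.508,.129,.08,-14.8)])
E
```

```text
[0.53280804 0.0561534  0.40638304] [-0.25930098  0.07058541 -0.96321374] [-0.25028037 -0.96816681 -0.0035719 ]
t 1.65 at [  0.4599   0.0724   0.2399 -14.4584]
dx 0.0324 dy -0.0668 dz 0.1599 roll 0.3
```

View pics/w1.png

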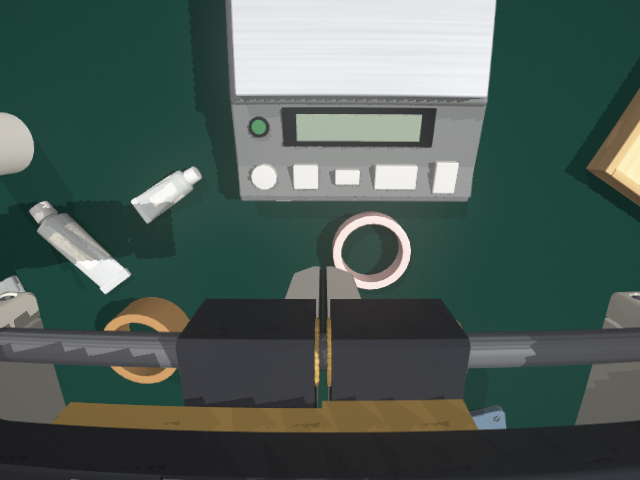

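The wrist view shows the keys along row 177: on (263), unit (306), light (347), tare (395) and hold (445). The shut fingertips are near (323,270).

```bash
python3 - <<'E'
from h import *
z=np.load("w1.npz"); im,d=z["im"],z["d"]; c=cam("wrist"); P=dpts(d,c)
m=((im.min(2)>185)*255).astype(np.uint8); m[:160]=0; m[200:]=0; m[:,:245]=0; m[:,465:]=0
n,l,st,ce=cv2.connectedComponentsWithStats(m)
for i in range(1,n):
    if st[i,4]>100:
        q=plane([ce[i]],.050,c)[0]; print(st[i],ce[i].round(1),q.round(4),np.median(P[l==i],0).round(4))
print(pix(readout.sense()["position"],c))
plan([(.508,.129,.08,-14.8)])
E
```

```text
[433 162  26  31 669] [445.3 176.9] [ 0.4597 -0.0578  0.05  ] [ 0.4599 -0.0577  0.0505]
[251 165  26  25 491] [263.8 176.5] [0.5067 0.1238 0.05  ] [0.5068 0.1237 0.0499]
[293 165  25  24 578] [305.4 176.5] [0.4959 0.0823 0.05  ] [0.4959 0.0822 0.05  ]
[375 165  43  24 991] [395.6 176.5] [ 0.4728 -0.0077  0.05  ] [ 0.4729 -0.0077  0.0499]
[335 170  25  15 346] [347.2 176.8] [0.4848 0.0407 0.05  ] [0.4849 0.0408 0.0499]
[[323.7363832  281.70555867]]
t 1.65 at [  0.4599   0.0724   0.2399 -14.4584]
dx 0.0324 dy -0.0668 dz 0.1599 roll 0.3
```

{"op": "jog_arm", "data": {"series": [{"dx": 0.01,"dy": -0.022,"dz": 0.04,"roll": 0,"grip": 0},{"dx": 0.02,"dy": -0.044,"dz": 0.08,"roll": 0,"grip": 0},{"dx": 0.031,"dy": -0.065,"dz": 0.12,"roll": 0,"grip": 0},{"dx": 0.031,"dy": -0.065,"dz": 0.16,"roll": 0,"grip": 0},{"dx": 0.031,"dy": -0.065,"dz": 0.17,"roll": 0,"grip": 0}]}}

```text
time: 2.15
position: [0.5025, 0.1236, 0.0665]
ee_rot: [3.139, 0.009, -0.258]
wrist_force: [-0.5, -0.1, 0.1]
finger_gap: 0.0009
finger_force: 0.0
```

{"op": "jog_arm", "data": {"series": [{"dx": 0,"dy": 0,"dz": 0},{"dx": 0,"dy": 0,"dz": 0.01},{"dx": 0,"dy": 0,"dz": 0.014}]}}

```text
validation failed for argument at $.se...
```

{"op": "jog_arm", "data": {"series": [{"dx": 0,"dy": 0,"dz": 0,"roll": 0,"grip": 0},{"dx": 0,"dy": 0,"dz": 0.01,"roll": 0,"grip": 0},{"dx": 0,"dy": 0,"dz": 0.016,"roll": 0,"grip": 0},{"dx": 0,"dy": 0,"dz": 0.018,"roll": 0,"grip": 0}]}}

```text
time: 2.55
position: [0.5067, 0.1245, 0.0533]
ee_rot: [-3.141, -0.001, -0.258]
wrist_force: [-1.1, -0.0, -0.2]
finger_gap: 0.0004
finger_force: 0.0
```

{"op": "jog_arm", "data": {"series": [{"dx": 0,"dy": 0,"dz": 0.002,"roll": 0,"grip": 0},{"dx": 0,"dy": 0,"dz": 0.004,"roll": 0,"grip": 0},{"dx": 0,"dy": 0,"dz": 0.0055,"roll": 0,"grip": 0},{"dx": 0,"dy": 0,"dz": 0.0055,"roll": 0,"grip": 0}]}}

```text
time: 2.95
position: [0.5073, 0.1246, 0.0478]
ee_rot: [-3.141, -0.002, -0.258]
wrist_force: [1.4, -1.4, 4.8]
finger_gap: 0.0003
finger_force: 1.9
```

{"op": "jog_arm", "data": {"series": [{"dx": 0,"dy": 0,"dz": 0.001,"roll": 0,"grip": 0},{"dx": 0,"dy": 0,"dz": 0.002,"roll": 0,"grip": 0},{"dx": 0,"dy": 0,"dz": 0.002,"roll": 0,"grip": 0}]}}

```text
time: 3.25
position: [0.5074, 0.1247, 0.0463]
ee_rot: [-3.141, -0.003, -0.258]
wrist_force: [0.7, -1.7, 11.7]
finger_gap: 0.0002
finger_force: 4.8
```

{"op": "jog_arm", "data": {"series": [{"dx": 0,"dy": 0,"dz": -0.02,"roll": 0,"grip": 0},{"dx": 0,"dy": 0,"dz": -0.025,"roll": 0,"grip": 0},{"dx": 0,"dy": 0.022,"dz": -0.025,"roll": 0,"grip": 0},{"dx": 0,"dy": 0.043,"dz": -0.025,"roll": 0,"grip": 0},{"dx": 0,"dy": 0.043,"dz": -0.025,"roll": 0,"grip": 0}]}}

```text
time: 3.75
position: [0.4939, 0.082, 0.0694]
ee_rot: [3.141, 0.002, -0.26]
wrist_force: [-0.3, -0.6, -1.1]
finger_gap: 0.0004
finger_force: 0.0
```

{"op": "jog_arm", "data": {"series": [{"dx": 0,"dy": 0,"dz": 0.01,"roll": 0,"grip": 0},{"dx": 0,"dy": 0,"dz": 0.018,"roll": 0,"grip": 0},{"dx": 0,"dy": 0,"dz": 0.021,"roll": 0,"grip": 0},{"dx": 0,"dy": 0,"dz": 0.0235,"roll": 0,"grip": 0},{"dx": 0,"dy": 0,"dz": 0.025,"roll": 0,"grip": 0}]}}

```text
time: 4.25
position: [0.4956, 0.0837, 0.0457]
ee_rot: [-3.141, -0.0, -0.257]
wrist_force: [-4.4, 0.0, 18.9]
finger_gap: 0.0007
finger_force: 9.6
```

{"op": "jog_arm", "data": {"series": [{"dx": 0,"dy": 0,"dz": 0,"roll": 0,"grip": 0},{"dx": 0,"dy": 0,"dz": 0,"roll": 0,"grip": 0}]}}

```text
time: 4.45
position: [0.4955, 0.0837, 0.046]
ee_rot: [-3.141, -0.001, -0.257]
wrist_force: [-2.2, 0.0, 9.8]
finger_gap: 0.0002
finger_force: 5.2
```

```bash
python3 - <<'E'
from h import *
plan([(.49,.08,.2,-14.8),(.45,-.1,.25,-29),(.40,-.27,.25,-43.3)],(.496,.0835,.0445,-14.8))
E
```

```text
t 4.45 at [  0.496    0.0835   0.0445 -14.8   ]
dx -0.0049 dy 0.0049 dz -0.1555 roll -0.0
dx 0.0073 dy 0.1842 dz -0.0500 roll 14.2
dx 0.0387 dy 0.1729 dz -0.0000 roll 14.3
```

{"op": "jog_arm", "data": {"series": [{"dx": 0,"dy": 0,"dz": -0.03,"roll": 0,"grip": 0},{"dx": -0.005,"dy": 0.005,"dz": -0.075,"roll": 0,"grip": 0},{"dx": -0.005,"dy": 0.005,"dz": -0.12,"roll": 0,"grip": 0},{"dx": -0.005,"dy": 0.005,"dz": -0.155,"roll": 0,"grip": 0}]}}

```text
time: 4.85
position: [0.4893, 0.08, 0.2025]
ee_rot: [-3.141, -0.001, -0.258]
wrist_force: [-0.3, 0.4, -1.0]
finger_gap: 0.0005
finger_force: 0.0
```

{"op": "jog_arm", "data": {"series": [{"dx": 0.002,"dy": 0.045,"dz": -0.015,"roll": 3.5,"grip": 0.6},{"dx": 0.004,"dy": 0.09,"dz": -0.03,"roll": 7,"grip": 0.6},{"dx": 0.006,"dy": 0.135,"dz": -0.045,"roll": 11,"grip": 0.6},{"dx": 0.007,"dy": 0.184,"dz": -0.05,"roll": 14.2,"grip": 0.6}]}}

```text
time: 5.25
position: [0.4492, -0.1011, 0.2516]
ee_rot: [-3.141, -0.003, -0.507]
wrist_force: [1.2, -1.0, 0.6]
finger_gap: 0.0277
finger_force: 0.0
```

{"op": "jog_arm", "data": {"series": [{"dx": 0.01,"dy": 0.044,"dz": 0,"roll": 3.5,"grip": 0.6},{"dx": 0.02,"dy": 0.088,"dz": 0,"roll": 7,"grip": 0.6},{"dx": 0.03,"dy": 0.132,"dz": 0,"roll": 11,"grip": 0.6},{"dx": 0.039,"dy": 0.173,"dz": 0,"roll": 14.3,"grip": 0.6},{"dx": 0.039,"dy": 0.173,"dz": 0,"roll": 14.3,"grip": 0.6}]}}

```text
time: 5.75
position: [0.3979, -0.2745, 0.2495]
ee_rot: [3.14, 0.0, -0.762]
wrist_force: [-0.2, -0.9, 0.1]
finger_gap: 0.0557
finger_force: 0.0
```

```bash
python3 - <<'E'
from h import *
plan([])
c=cam("wrist"); im,d=viewer.read_camera("wrist"); cv2.imwrite("pics/w2.png",im); np.savez("w2.npz",im=im,d=d,R=c[2],t=c[3])
P=dpts(d,c); hsv=cv2.cvtColor(im,cv2.COLOR_BGR2HSV)
m=(((P[...,2]>.015)&(P[...,2]<.045)&(hsv[...,0]<40)&(hsv[...,1]>50))*255).astype(np.uint8); m[300:]=0
k=max(cv2.findContours(m,cv2.RETR_EXTERNAL,cv2.CHAIN_APPROX_NONE)[0],key=cv2.contourArea)
r=cv2.minAreaRect((plane(k.reshape(-1,2),.032,c)[:,:2]*1000).astype(np.float32)); print(r,cv2.boundingRect(k)); print(cv2.boxPoints(r).round(1))
E
```

```text
t 5.75 at [  0.3979  -0.2745   0.2495 -43.6467]
((441.8787841796875, -355.3597412109375), (140.49169921875, 189.14288330078125), 46.893455505371094) (281, 25, 138, 184)
[[ 324.8 -342. ]
 [ 462.9 -471.3]
 [ 558.9 -368.7]
 [ 420.8 -239.4]]
```

View pics/w2.png

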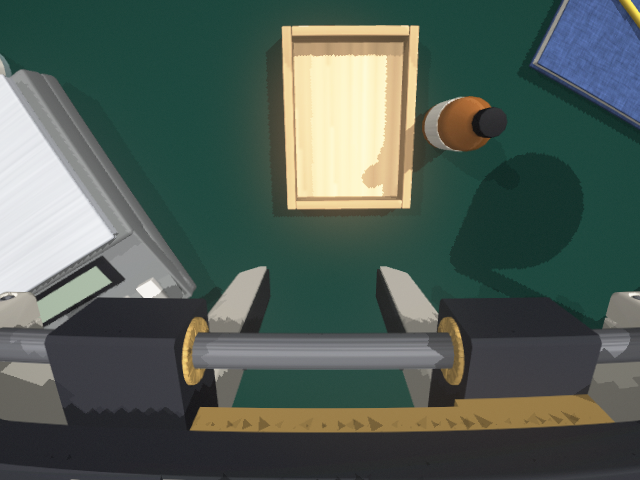

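{"op": "jog_arm", "data": {"series": [{"dx": 0.035,"dy": -0.012,"dz": 0,"roll": 0,"grip": 0.5},{"dx": 0.07,"dy": -0.025,"dz": 0.03,"roll": 0,"grip": 0.5},{"dx": 0.089,"dy": -0.032,"dz": 0.07,"roll": 0,"grip": 0.5},{"dx": 0.089,"dy": -0.032,"dz": 0.11,"roll": 0,"grip": 0.5},{"dx": 0.089,"dy": -0.032,"dz": 0.15,"roll": 0,"grip": 0.5}]}}

```text
time: 6.3
position: [0.4871, -0.3058, 0.0982]
ee_rot: [-3.141, 0.001, -0.752]
wrist_force: [0.2, -0.0, -0.7]
finger_gap: 0.0462
finger_force: 0.0
```

{"op": "jog_arm", "data": {"series": [{"dx": 0,"dy": 0,"dz": 0.03,"roll": 0,"grip": 0.5},{"dx": 0,"dy": 0,"dz": 0.05,"roll": 0,"grip": 0.5},{"dx": 0,"dy": 0,"dz": 0.07,"roll": 0,"grip": 0.5},{"dx": 0,"dy": 0,"dz": 0.085,"roll": 0,"grip": 0.5},{"dx": 0,"dy": 0,"dz": 0.09,"roll": 0,"grip": 0.5}]}}

```text
time: 6.8
position: [0.4856, -0.3051, 0.0083]
ee_rot: [-3.141, 0.004, -0.753]
wrist_force: [-0.7, 0.2, -0.4]
finger_gap: 0.0461
finger_force: 0.0
```

Close on the wall.

{"op": "jog_arm", "data": {"series": [{"dx": 0,"dy": 0,"dz": 0,"roll": 0,"grip": 0.25},{"dx": 0,"dy": 0,"dz": 0,"roll": 0,"grip": 0.15},{"dx": 0,"dy": 0,"dz": 0,"roll": 0,"grip": 0},{"dx": 0,"dy": 0,"dz": 0,"roll": 0,"grip": 0},{"dx": 0,"dy": 0,"dz": 0,"roll": 0,"grip": 0}]}}

```text
time: 7.3
position: [0.4863, -0.3083, 0.0108]
ee_rot: [-3.142, -0.001, -0.756]
wrist_force: [0.1, -0.6, -0.5]
finger_gap: 0.0113
finger_force: 0.0
```

{"op": "jog_arm", "data": {"series": [{"dx": 0,"dy": 0,"dz": 0,"roll": 0,"grip": 0},{"dx": 0,"dy": 0,"dz": -0.01,"roll": 0,"grip": 0},{"dx": 0,"dy": 0,"dz": -0.02,"roll": 0,"grip": 0},{"dx": 0,"dy": 0,"dz": -0.03,"roll": 0,"grip": 0},{"dx": 0,"dy": 0,"dz": -0.03,"roll": 0,"grip": 0}]}}

```text
time: 7.8
position: [0.487, -0.3089, 0.0422]
ee_rot: [-3.142, -0.004, -0.755]
wrist_force: [0.2, 0.3, -2.8]
finger_gap: 0.0095
finger_force: 30.0
```

```bash
python3 - <<'E'
from h import *
c=cam("wrist"); z=np.load("w1.npz"); d=z["d"]
# w1 pose: use stored? rebuild from w2 camera-in-tool transform
z2=np.load("w2.npz"); 
def T(p,rpy):
    from scipy.spatial.transform import Rotation as Ro
    M=np.eye(4); M[:3,:3]=Ro.from_euler("xyz",rpy).as_matrix(); M[:3,3]=p; return M
W=np.eye(4); W[:3,:3]=z2["R"]; W[:3,3]=z2["t"]
tc=W@T([.3979,-.2745,.2495],[np.pi,0,np.radians(-43.65)])
w1=tc@np.linalg.inv(T([.4599,.0724,.2399],[np.pi,0,np.radians(-14.46)]))
c=(c[0],c[1],w1[:3,:3],w1[:3,3])
P=dpts(d,c); print(P[177,395])
m=((P[...,2]>.072)&(P[...,2]<.084)).astype(np.uint8); m[250:]=0
k=max(cv2.findContours(m,cv2.RETR_EXTERNAL,cv2.CHAIN_APPROX_NONE)[0],key=cv2.contourArea)
r=cv2.minAreaRect((plane(k.reshape(-1,2),.078,c)[:,:2]*1000).astype(np.float32)); b=cv2.boxPoints(r); print(r,b)
i=np.argsort(b[:,0]); f=max([(b[i[0]],b[i[j]]) for j in (1,2)],key=lambda e:abs(e[0][1]-e[1][1]))
e=f[0]-f[1]; e*=np.sign(e[1]); yaw=np.degrees(np.arctan2(-e[0],e[1])); cen=(f[0]+f[1])/2+95*np.array([np.cos(np.radians(yaw)),np.sin(np.radians(yaw))]); print(np.linalg.norm(e),yaw,cen)
E
```

```text
[ 0.47204972 -0.00762948  0.04926004]
((593.7588500976562, 2.0687942504882812), (230.0618133544922, 81.99139404296875), 76.09376525878906) [[ 526.3189    -99.737946]
 [ 605.90717  -119.44324 ]
 [ 661.1988    103.875534]
 [ 581.61053   123.580826]]
230.06181 -13.906242 [646.1803   -10.910271]
```

{"op": "jog_arm", "data": {"series": [{"dx": 0,"dy": 0,"dz": -0.025,"roll": 0,"grip": 0},{"dx": 0,"dy": 0,"dz": -0.05,"roll": 0,"grip": 0},{"dx": 0,"dy": 0,"dz": -0.08,"roll": 0,"grip": 0},{"dx": 0,"dy": 0,"dz": -0.11,"roll": 0,"grip": 0},{"dx": 0,"dy": 0,"dz": -0.13,"roll": 0,"grip": 0}]}}

```text
time: 8.3
position: [0.4865, -0.3084, 0.1725]
ee_rot: [-3.142, -0.003, -0.755]
wrist_force: [-0.7, 0.2, -2.3]
finger_gap: 0.0098
finger_force: 30.0
```

```bash
python3 - <<'E'
from h import *
plan([(.54,-.17,.172,-33),(.60,-.06,.172,-24),(.663,.0525,.172,-14.5)],(.4864,-.308,.170,-43.3))
E
```

```text
t 8.3 at [  0.4864  -0.308    0.17   -43.3   ]
dx -0.0556 dy -0.1372 dz -0.0020 roll -10.3
dx -0.0096 dy -0.1249 dz -0.0000 roll -9.0
dx 0.0118 dy -0.1284 dz -0.0000 roll -9.5
```

{"op": "jog_arm", "data": {"series": [{"dx": -0.008,"dy": -0.02,"dz": 0,"roll": -1.5,"grip": 0},{"dx": -0.02,"dy": -0.05,"dz": 0,"roll": -4,"grip": 0},{"dx": -0.032,"dy": -0.08,"dz": 0,"roll": -6,"grip": 0},{"dx": -0.044,"dy": -0.11,"dz": 0,"roll": -8.5,"grip": 0},{"dx": -0.056,"dy": -0.137,"dz": 0,"roll": -10.3,"grip": 0}]}}

```text
time: 8.8
position: [0.5394, -0.1684, 0.1701]
ee_rot: [-3.141, 0.0, -0.574]
wrist_force: [0.7, -0.0, -2.0]
finger_gap: 0.01
finger_force: 30.0
```

{"op": "jog_arm", "data": {"series": [{"dx": -0.002,"dy": -0.025,"dz": 0,"roll": -2,"grip": 0},{"dx": -0.004,"dy": -0.05,"dz": 0,"roll": -4,"grip": 0},{"dx": -0.006,"dy": -0.075,"dz": 0,"roll": -6,"grip": 0},{"dx": -0.008,"dy": -0.1,"dz": 0,"roll": -7.5,"grip": 0},{"dx": -0.01,"dy": -0.125,"dz": 0,"roll": -9,"grip": 0}]}}

```text
time: 9.3
position: [0.599, -0.0585, 0.17]
ee_rot: [-3.142, 0.0, -0.417]
wrist_force: [1.1, 0.2, -2.0]
finger_gap: 0.0104
finger_force: 30.0
```

{"op": "jog_arm", "data": {"series": [{"dx": 0.003,"dy": -0.03,"dz": 0,"roll": -2,"grip": 0},{"dx": 0.006,"dy": -0.06,"dz": 0,"roll": -4.5,"grip": 0},{"dx": 0.009,"dy": -0.09,"dz": 0,"roll": -7,"grip": 0},{"dx": 0.011,"dy": -0.115,"dz": 0,"roll": -9,"grip": 0},{"dx": 0.012,"dy": -0.128,"dz": 0,"roll": -9.5,"grip": 0}]}}

```text
time: 9.8
position: [0.6622, 0.0546, 0.1697]
ee_rot: [-3.141, 0.0, -0.25]
wrist_force: [-0.4, 0.3, -2.2]
finger_gap: 0.01
finger_force: 30.0
```

{"op": "jog_arm", "data": {"series": [{"dx": 0,"dy": 0,"dz": 0,"roll": 0,"grip": 0},{"dx": 0,"dy": 0,"dz": 0.015,"roll": 0,"grip": 0},{"dx": 0,"dy": 0,"dz": 0.03,"roll": 0,"grip": 0},{"dx": 0,"dy": 0,"dz": 0.045,"roll": 0,"grip": 0},{"dx": 0,"dy": 0,"dz": 0.06,"roll": 0,"grip": 0}]}}

```text
time: 10.3
position: [0.6611, 0.0508, 0.1097]
ee_rot: [3.141, 0.0, -0.255]
wrist_force: [-1.2, -0.6, -1.9]
finger_gap: 0.0097
finger_force: 30.0
```

```bash
python3 - <<'E'
from h import *
plan([(.663,.0525,.095,-14.5)])
im,d=viewer.read_camera("wrist"); cv2.imwrite("pics/w3.png",im)
E
```

```text
t 10.3 at [  0.6611   0.0508   0.1097 -14.5949]
dx 0.0014 dy -0.0021 dz 0.0147 roll -0.1
```

View pics/w3.png

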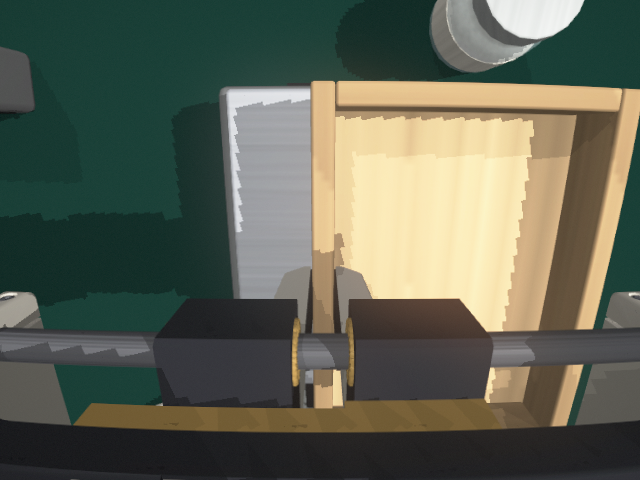

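The tray hangs level and aligned over the pan, with the gripped wall at u=325 and the pan edge at u=235. I'll lower it.

{"op": "jog_arm", "data": {"series": [{"dx": 0.001,"dy": 0,"dz": 0.008,"roll": 0,"grip": 0},{"dx": 0.001,"dy": 0,"dz": 0.014,"roll": 0,"grip": 0},{"dx": 0.001,"dy": 0,"dz": 0.017,"roll": 0,"grip": 0},{"dx": 0.001,"dy": 0,"dz": 0.019,"roll": 0,"grip": 0},{"dx": 0.001,"dy": 0,"dz": 0.019,"roll": 0,"grip": 0}]}}

```text
time: 10.85
position: [0.6628, 0.0522, 0.0912]
ee_rot: [-3.142, -0.0, -0.253]
wrist_force: [0.2, 0.1, -2.1]
finger_gap: 0.0097
finger_force: 30.0
```

{"op": "jog_arm", "data": {"series": [{"dx": 0,"dy": 0,"dz": 0.001,"roll": 0,"grip": 0},{"dx": 0,"dy": 0,"dz": 0.002,"roll": 0,"grip": 0},{"dx": 0,"dy": 0,"dz": 0.002,"roll": 0,"grip": 0}]}}

```text
time: 11.15
position: [0.6628, 0.0523, 0.0892]
ee_rot: [3.142, -0.0, -0.253]
wrist_force: [0.3, -0.5, -2.4]
finger_gap: 0.0097
finger_force: 30.0
```

{"op": "jog_arm", "data": {"series": [{"dx": 0,"dy": 0,"dz": 0.001,"roll": 0,"grip": 0},{"dx": 0,"dy": 0,"dz": 0.0015,"roll": 0,"grip": 0},{"dx": 0,"dy": 0,"dz": 0.002,"roll": 0,"grip": 0},{"dx": 0,"dy": 0,"dz": 0.002,"roll": 0,"grip": 0}]}}

```text
time: 11.55
position: [0.663, 0.0523, 0.0887]
ee_rot: [-3.141, -0.001, -0.253]
wrist_force: [-2.7, 0.9, 5.4]
finger_gap: 0.01
finger_force: 30.0
```

{"op": "jog_arm", "data": {"series": [{"dx": 0,"dy": 0,"dz": 0,"roll": 0,"grip": 0.15},{"dx": 0,"dy": 0,"dz": 0,"roll": 0,"grip": 0.3},{"dx": 0,"dy": 0,"dz": 0,"roll": 0,"grip": 0.3},{"dx": 0,"dy": 0,"dz": -0.03,"roll": 0,"grip": 0.3},{"dx": 0,"dy": 0,"dz": -0.07,"roll": 0,"grip": 0.3}]}}

```text
time: 12.05
position: [0.6609, 0.0523, 0.1549]
ee_rot: [3.141, 0.006, -0.253]
wrist_force: [0.5, -0.5, 0.8]
finger_gap: 0.0279
finger_force: 0.0
```

{"op": "jog_arm", "data": {"series": [{"dx": 0,"dy": 0,"dz": -0.04,"roll": 0,"grip": 0},{"dx": -0.03,"dy": 0,"dz": -0.08,"roll": 0,"grip": 0},{"dx": -0.07,"dy": 0.02,"dz": -0.1,"roll": 0,"grip": 0},{"dx": -0.11,"dy": 0.04,"dz": -0.1,"roll": 0,"grip": 0},{"dx": -0.15,"dy": 0.06,"dz": -0.1,"roll": 0,"grip": 0}]}}

```text
time: 12.55
position: [0.5014, 0.0314, 0.2579]
ee_rot: [3.142, -0.002, -0.252]
wrist_force: [-0.2, -0.9, 1.4]
finger_gap: 0.0003
finger_force: 0.0
```

```bash
python3 - <<'E'
from h import *
plan([])
c=cam("wrist"); im,d=viewer.read_camera("wrist"); cv2.imwrite("pics/w4.png",im); np.savez("w4.npz",im=im,d=d)
P=dpts(d,c); hsv=cv2.cvtColor(im,cv2.COLOR_BGR2HSV)
m=(((P[...,2]>.08)&(P[...,2]<.125)&(hsv[...,0]<40)&(hsv[...,1]>50))*255).astype(np.uint8); m[290:]=0
k=max(cv2.findContours(m,cv2.RETR_EXTERNAL,cv2.CHAIN_APPROX_NONE)[0],key=cv2.contourArea)
q=P[k[:,0,1],k[:,0,0]]; print(np.percentile(q[:,2],[10,50,90]))
r=cv2.minAreaRect((plane(k.reshape(-1,2),.110,c)[:,:2]*1000).astype(np.float32)); print(r,cv2.boundingRect(k))
E
```

```text
t 12.55 at [  0.5014   0.0314   0.2579 -14.456 ]
[0.08324366 0.10947413 0.11090575]
((616.304443359375, -1.9460601806640625), (139.51040649414062, 126.83171081542969), 75.54319763183594) (244, 0, 170, 157)
```

View pics/w4.png

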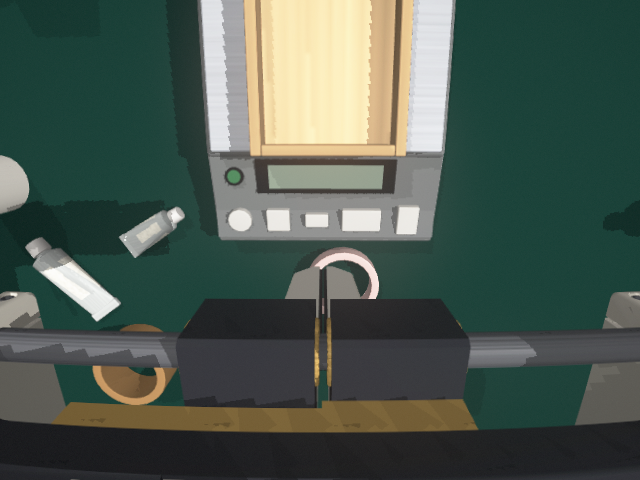

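The tray's front edge is at row 150, centred on the pan with equal pan strips (u 200–250 and 410–455). The tare key is at (361,220).

{"op": "jog_arm", "data": {"series": [{"dx": -0.009,"dy": 0.022,"dz": 0.04,"roll": 0,"grip": 0},{"dx": -0.018,"dy": 0.044,"dz": 0.085,"roll": 0,"grip": 0},{"dx": -0.018,"dy": 0.044,"dz": 0.13,"roll": 0,"grip": 0},{"dx": -0.018,"dy": 0.044,"dz": 0.17,"roll": 0,"grip": 0},{"dx": -0.018,"dy": 0.044,"dz": 0.188,"roll": 0,"grip": 0}]}}

```text
time: 13.1
position: [0.4717, -0.0061, 0.0658]
ee_rot: [3.142, 0.005, -0.254]
wrist_force: [0.4, 0.3, -0.2]
finger_gap: 0.0003
finger_force: 0.0
```

{"op": "jog_arm", "data": {"series": [{"dx": 0,"dy": 0,"dz": 0,"roll": 0,"grip": 0},{"dx": 0,"dy": 0,"dz": 0,"roll": 0,"grip": 0}]}}

```text
time: 13.3
position: [0.4746, -0.0065, 0.0695]
ee_rot: [-3.142, -0.0, -0.253]
wrist_force: [0.8, 0.2, 0.3]
finger_gap: 0.0009
finger_force: 0.0
```

{"op": "jog_arm", "data": {"series": [{"dx": -0.001,"dy": 0,"dz": 0.01,"roll": 0,"grip": 0},{"dx": -0.001,"dy": 0,"dz": 0.017,"roll": 0,"grip": 0},{"dx": -0.001,"dy": 0,"dz": 0.021,"roll": 0,"grip": 0},{"dx": -0.001,"dy": 0,"dz": 0.024,"roll": 0,"grip": 0},{"dx": -0.001,"dy": 0,"dz": 0.025,"roll": 0,"grip": 0}]}}

```text
time: 13.8
position: [0.4746, -0.0064, 0.046]
ee_rot: [3.142, -0.003, -0.253]
wrist_force: [-4.9, 0.8, 22.8]
finger_gap: 0.0006
finger_force: 12.0
```

{"op": "jog_arm", "data": {"series": [{"dx": 0,"dy": 0,"dz": 0,"roll": 0,"grip": 0},{"dx": 0,"dy": 0,"dz": 0,"roll": 0,"grip": 0}]}}

```text
time: 14.0
position: [0.4745, -0.0065, 0.0462]
ee_rot: [3.142, -0.003, -0.253]
wrist_force: [-2.9, 0.4, 16.7]
finger_gap: 0.0008
finger_force: 8.7
```

```bash
python3 - <<'E'
from h import *
plan([(.46,.0,.2,-14.5),(.43,.17,.25,3),(.39,.34,.25,21)],(.474,-.0065,.0445,-14.5))
E
```

```text
t 14.0 at [ 4.74e-01 -6.50e-03  4.45e-02 -1.45e+01]
dx -0.0152 dy -0.0028 dz -0.1555 roll -0.0
dx -0.0716 dy -0.1571 dz -0.0500 roll -17.5
dx -0.0310 dy -0.1719 dz -0.0000 roll -18.0
```

{"op": "jog_arm", "data": {"series": [{"dx": 0,"dy": 0,"dz": -0.03,"roll": 0,"grip": 0},{"dx": -0.015,"dy": -0.003,"dz": -0.075,"roll": 0,"grip": 0},{"dx": -0.015,"dy": -0.003,"dz": -0.12,"roll": 0,"grip": 0},{"dx": -0.015,"dy": -0.003,"dz": -0.155,"roll": 0,"grip": 0}]}}

```text
time: 14.4
position: [0.4593, 0.0006, 0.2017]
ee_rot: [-3.142, -0.002, -0.252]
wrist_force: [0.3, 1.1, 0.1]
finger_gap: 0.001
finger_force: 0.0
```

{"op": "jog_arm", "data": {"series": [{"dx": -0.018,"dy": -0.04,"dz": -0.015,"roll": -4.5,"grip": 0.7},{"dx": -0.036,"dy": -0.08,"dz": -0.03,"roll": -9,"grip": 0.7},{"dx": -0.054,"dy": -0.12,"dz": -0.045,"roll": -13.5,"grip": 0.7},{"dx": -0.072,"dy": -0.157,"dz": -0.05,"roll": -17.5,"grip": 0.7}]}}

```text
time: 14.8
position: [0.429, 0.1722, 0.2509]
ee_rot: [-3.141, -0.003, 0.055]
wrist_force: [0.4, 0.2, 0.3]
finger_gap: 0.028
finger_force: 0.0
```

{"op": "jog_arm", "data": {"series": [{"dx": -0.008,"dy": -0.043,"dz": 0,"roll": -4.5,"grip": 0.7},{"dx": -0.016,"dy": -0.086,"dz": 0,"roll": -9,"grip": 0.7},{"dx": -0.024,"dy": -0.129,"dz": 0,"roll": -13.5,"grip": 0.7},{"dx": -0.031,"dy": -0.172,"dz": 0,"roll": -18,"grip": 0.7},{"dx": -0.031,"dy": -0.172,"dz": 0,"roll": -18,"grip": 0.7}]}}

```text
time: 15.3
position: [0.3869, 0.3448, 0.2489]
ee_rot: [-3.14, 0.0, 0.374]
wrist_force: [0.0, 0.1, -0.3]
finger_gap: 0.0641
finger_force: 0.0
```

```bash
python3 - <<'E'
from h import *
plan([])
c=cam("wrist"); im,d=viewer.read_camera("wrist"); cv2.imwrite("pics/w5.png",im); np.savez("w5.npz",im=im,d=d)
P=dpts(d,c)
m=((P[...,2]>.004)&(P[...,2]<.042)).astype(np.uint8); m[290:]=0
n,l,st,ce=cv2.connectedComponentsWithStats(m)
for i in range(1,n):
    if st[i,4]>800:
        q=P[l==i]; r=cv2.minAreaRect((q[:,:2]*1000).astype(np.float32)); print(st[i],np.round(r[0],1),np.round(r[1],1),round(r[2],1),q[:,2].max(),cv2.boxPoints(r).round().tolist())
E
```

```text
t 15.3 at [ 0.3869  0.3448  0.2489 21.4344]
[ 503    7  137  283 4544] [528.9  86.8] [338.3 169.5] 30.9 0.04199205110962484 [[340.0, 73.0], [427.0, -73.0], [718.0, 101.0], [631.0, 246.0]]
[ 302   42   41  126 4368] [481.8 384.7] [129.6  46.9] 21.6 0.03881135292746585 [[413.0, 383.0], [430.0, 339.0], [551.0, 387.0], [533.0, 430.0]]
[  76   47  148   90 6593] [433.6 565.2] [ 60.7 140.1] 2.7 0.04199879355369457 [[400.0, 634.0], [407.0, 494.0], [467.0, 497.0], [461.0, 637.0]]
[ 400  107   88   33 2195] [518.  251.8] [32.4 95.6] 19.1 0.027943075772613457 [[487.0, 292.0], [518.0, 201.0], [549.0, 212.0], [518.0, 302.0]]
[282 225  68  48 858] [330.8 334.5] [46.4 76. ] 16.3 0.041986385862694986 [[298.0, 364.0], [319.0, 291.0], [364.0, 305.0], [342.0, 377.0]]
[ 508  250   78   40 1497] [406.7  43.2] [54.9 92.5] 20.0 0.027425886090456375 [[365.0, 77.0], [397.0, -10.0], [448.0, 9.0], [417.0, 96.0]]
```

View pics/w5.png

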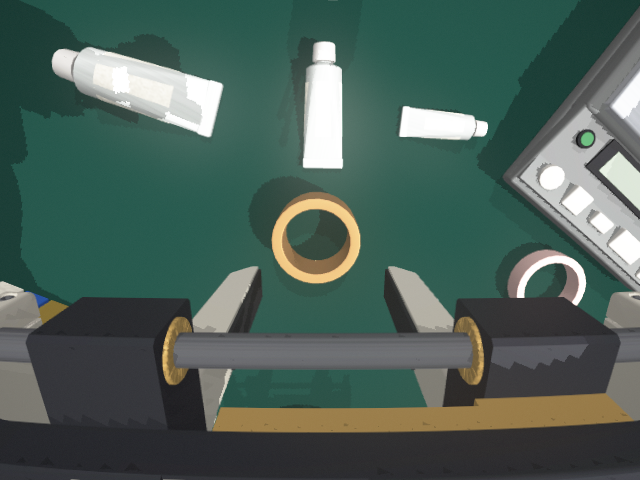

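The middle tube is at (323,105), measuring 130 × 47 mm, cap up in the picture towards the mug and tail near the tape (316,238).

{"op": "jog_arm", "data": {"series": [{"dx": 0.04,"dy": -0.003,"dz": 0,"roll": -0.6,"grip": 0.75},{"dx": 0.08,"dy": -0.006,"dz": 0.03,"roll": -0.6,"grip": 0.75},{"dx": 0.102,"dy": -0.009,"dz": 0.07,"roll": -0.6,"grip": 0.75},{"dx": 0.102,"dy": -0.009,"dz": 0.11,"roll": -0.6,"grip": 0.75},{"dx": 0.102,"dy": -0.009,"dz": 0.15,"roll": -0.6,"grip": 0.75}]}}

```text
time: 15.85
position: [0.482, 0.3838, 0.0973]
ee_rot: [3.141, 0.001, 0.375]
wrist_force: [-0.7, -0.1, -0.0]
finger_gap: 0.0698
finger_force: 0.0
```

{"op": "jog_arm", "data": {"series": [{"dx": 0,"dy": 0,"dz": 0.03,"roll": 0,"grip": 0.75},{"dx": 0,"dy": 0,"dz": 0.055,"roll": 0,"grip": 0.75},{"dx": 0,"dy": 0,"dz": 0.075,"roll": 0,"grip": 0.75},{"dx": 0,"dy": 0,"dz": 0.087,"roll": 0,"grip": 0.75},{"dx": 0,"dy": 0,"dz": 0.09,"roll": 0,"grip": 0.75}]}}

```text
time: 16.35
position: [0.4805, 0.3839, 0.0078]
ee_rot: [3.141, 0.003, 0.376]
wrist_force: [-0.9, -0.5, 0.4]
finger_gap: 0.0696
finger_force: 0.0
```

{"op": "jog_arm", "data": {"series": [{"dx": 0,"dy": 0,"dz": 0.003,"roll": 0,"grip": 0.75},{"dx": 0,"dy": 0,"dz": 0.005,"roll": 0,"grip": 0.75},{"dx": 0,"dy": 0,"dz": 0.005,"roll": 0,"grip": 0.75}]}}

```text
time: 16.65
position: [0.4814, 0.3858, 0.0049]
ee_rot: [-3.141, -0.001, 0.377]
wrist_force: [-0.1, 0.1, -0.8]
finger_gap: 0.0697
finger_force: 0.0
```

{"op": "jog_arm", "data": {"series": [{"dx": 0,"dy": 0,"dz": 0,"roll": 0,"grip": 0.5},{"dx": 0,"dy": 0,"dz": 0,"roll": 0,"grip": 0.3},{"dx": 0,"dy": 0,"dz": 0,"roll": 0,"grip": 0},{"dx": 0,"dy": 0,"dz": 0,"roll": 0,"grip": 0},{"dx": 0,"dy": 0,"dz": 0,"roll": 0,"grip": 0}]}}

```text
time: 17.15
position: [0.4812, 0.3855, 0.0044]
ee_rot: [3.141, -0.0, 0.377]
wrist_force: [-0.2, -1.2, 2.0]
finger_gap: 0.0395
finger_force: 30.0
```

{"op": "jog_arm", "data": {"series": [{"dx": 0,"dy": 0,"dz": 0,"roll": 0,"grip": 0},{"dx": 0,"dy": 0,"dz": -0.01,"roll": 0,"grip": 0},{"dx": 0,"dy": 0,"dz": -0.02,"roll": 0,"grip": 0},{"dx": 0,"dy": 0,"dz": -0.03,"roll": 0,"grip": 0},{"dx": 0,"dy": 0,"dz": -0.03,"roll": 0,"grip": 0}]}}

```text
time: 17.65
position: [0.482, 0.3864, 0.0363]
ee_rot: [-3.141, -0.004, 0.377]
wrist_force: [0.1, 1.0, -1.4]
finger_gap: 0.0398
finger_force: 30.0
```

```bash
python3 - <<'E'
from h import *
plan([(.48,.37,.18,21.6),(.50,.24,.18,9),(.58,.10,.18,-4),(.647,-.01,.18,-14.5)],(.4815,.3855,.035,21.6))
E
```

```text
t 17.65 at [ 0.4815  0.3855  0.035  21.6   ]
dx -0.0071 dy 0.0139 dz -0.1450 roll -0.0
dx -0.0293 dy 0.1282 dz -0.0000 roll 12.6
dx 0.0571 dy 0.1508 dz -0.0000 roll 13.0
dx 0.0745 dy 0.1051 dz -0.0000 roll 10.5
```

{"op": "jog_arm", "data": {"series": [{"dx": 0,"dy": 0,"dz": -0.025,"roll": 0,"grip": 0},{"dx": 0,"dy": 0,"dz": -0.055,"roll": 0,"grip": 0},{"dx": -0.003,"dy": 0.005,"dz": -0.085,"roll": 0,"grip": 0},{"dx": -0.005,"dy": 0.01,"dz": -0.115,"roll": 0,"grip": 0},{"dx": -0.007,"dy": 0.014,"dz": -0.145,"roll": 0,"grip": 0}]}}

```text
time: 18.15
position: [0.4791, 0.3697, 0.1802]
ee_rot: [-3.142, 0.0, 0.377]
wrist_force: [-0.1, 1.2, -2.1]
finger_gap: 0.0397
finger_force: 30.0
```

{"op": "jog_arm", "data": {"series": [{"dx": -0.005,"dy": 0.022,"dz": 0,"roll": 2,"grip": 0},{"dx": -0.011,"dy": 0.049,"dz": 0,"roll": 5,"grip": 0},{"dx": -0.017,"dy": 0.076,"dz": 0,"roll": 8,"grip": 0},{"dx": -0.023,"dy": 0.103,"dz": 0,"roll": 10.5,"grip": 0},{"dx": -0.029,"dy": 0.128,"dz": 0,"roll": 12.6,"grip": 0}]}}

```text
time: 18.65
position: [0.4996, 0.2392, 0.1792]
ee_rot: [3.142, 0.0, 0.156]
wrist_force: [-0.7, 0.1, -3.5]
finger_gap: 0.0403
finger_force: 30.0
```

{"op": "jog_arm", "data": {"series": [{"dx": 0.011,"dy": 0.03,"dz": 0,"roll": 2.6,"grip": 0},{"dx": 0.022,"dy": 0.06,"dz": 0,"roll": 5.2,"grip": 0},{"dx": 0.034,"dy": 0.09,"dz": 0,"roll": 7.8,"grip": 0},{"dx": 0.046,"dy": 0.12,"dz": 0,"roll": 10.4,"grip": 0},{"dx": 0.057,"dy": 0.151,"dz": 0,"roll": 13,"grip": 0}]}}

```text
time: 19.15
position: [0.58, 0.0991, 0.1791]
ee_rot: [-3.141, 0.0, -0.071]
wrist_force: [0.7, 0.7, -1.9]
finger_gap: 0.0397
finger_force: 30.0
```

{"op": "jog_arm", "data": {"series": [{"dx": 0.018,"dy": 0.026,"dz": 0,"roll": 2.6,"grip": 0},{"dx": 0.036,"dy": 0.052,"dz": 0,"roll": 5.2,"grip": 0},{"dx": 0.054,"dy": 0.078,"dz": 0,"roll": 7.8,"grip": 0},{"dx": 0.068,"dy": 0.097,"dz": 0,"roll": 9.5,"grip": 0},{"dx": 0.0745,"dy": 0.105,"dz": 0,"roll": 10.5,"grip": 0}]}}

```text
time: 19.65
position: [0.6474, -0.012, 0.1787]
ee_rot: [3.141, -0.0, -0.256]
wrist_force: [0.5, 0.1, -1.7]
finger_gap: 0.0398
finger_force: 30.0
```

{"op": "jog_arm", "data": {"series": [{"dx": 0,"dy": 0,"dz": 0,"roll": 0,"grip": 0},{"dx": 0,"dy": 0,"dz": 0.01,"roll": 0,"grip": 0},{"dx": 0,"dy": 0,"dz": 0.025,"roll": 0,"grip": 0},{"dx": 0,"dy": 0,"dz": 0.035,"roll": 0,"grip": 0},{"dx": 0,"dy": 0,"dz": 0.035,"roll": 0,"grip": 0}]}}

```text
time: 20.15
position: [0.6448, -0.0083, 0.1419]
ee_rot: [3.141, 0.005, -0.251]
wrist_force: [0.2, -0.7, -2.7]
finger_gap: 0.0399
finger_force: 30.0
```

```bash
python3 - <<'E'
from h import *
plan([(.647,-.01,.088,-14.5)])
im,d=viewer.read_camera("wrist"); cv2.imwrite("pics/w6.png",im)
E
```

```text
t 20.15 at [ 6.44800e-01 -8.30000e-03  1.41900e-01 -1.43917e+01]
dx 0.0026 dy 0.0011 dz 0.0539 roll 0.1
```

View pics/w6.png

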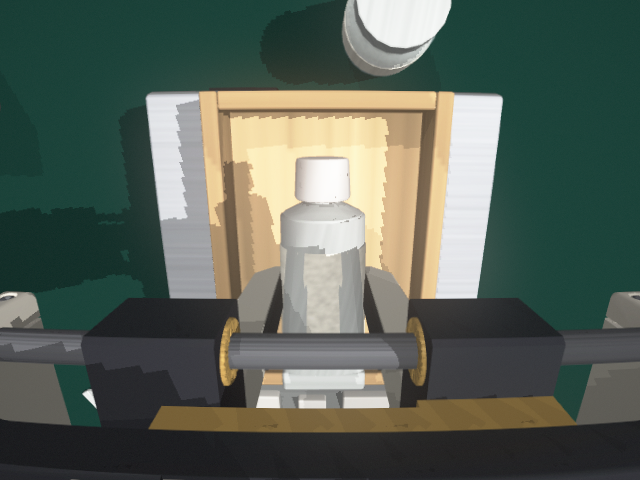

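The tube is centred over the tray (cap at (322,178), tray walls at u 210–440), so I'll lower it.

{"op": "jog_arm", "data": {"series": [{"dx": 0,"dy": 0,"dz": 0.012,"roll": 0,"grip": 0},{"dx": 0,"dy": 0,"dz": 0.025,"roll": 0,"grip": 0},{"dx": 0,"dy": 0,"dz": 0.037,"roll": 0,"grip": 0},{"dx": 0,"dy": 0,"dz": 0.047,"roll": 0,"grip": 0},{"dx": 0,"dy": 0,"dz": 0.05,"roll": 0,"grip": 0}]}}

```text
time: 20.7
position: [0.6456, -0.0097, 0.092]
ee_rot: [3.141, 0.003, -0.253]
wrist_force: [0.3, -0.9, -2.9]
finger_gap: 0.0399
finger_force: 30.0
```

{"op": "jog_arm", "data": {"series": [{"dx": 0,"dy": 0,"dz": 0.002,"roll": 0,"grip": 0},{"dx": 0,"dy": 0,"dz": 0.004,"roll": 0,"grip": 0},{"dx": 0,"dy": 0,"dz": 0.0055,"roll": 0,"grip": 0},{"dx": 0,"dy": 0,"dz": 0.0055,"roll": 0,"grip": 0}]}}

```text
time: 21.1
position: [0.6468, -0.0098, 0.0889]
ee_rot: [-3.142, -0.0, -0.253]
wrist_force: [0.4, 0.4, -2.4]
finger_gap: 0.0401
finger_force: 30.0
```

{"op": "jog_arm", "data": {"series": [{"dx": 0,"dy": 0,"dz": 0.001,"roll": 0,"grip": 0},{"dx": 0,"dy": 0,"dz": 0.001,"roll": 0,"grip": 0},{"dx": 0,"dy": 0,"dz": 0.0015,"roll": 0,"grip": 0},{"dx": 0,"dy": 0,"dz": 0.0015,"roll": 0,"grip": 0}]}}

```text
time: 21.5
position: [0.6469, -0.0098, 0.0874]
ee_rot: [-3.142, -0.0, -0.253]
wrist_force: [-0.3, 0.2, -1.5]
finger_gap: 0.0399
finger_force: 30.0
```

{"op": "jog_arm", "data": {"series": [{"dx": 0,"dy": 0,"dz": 0.0005,"roll": 0,"grip": 0},{"dx": 0,"dy": 0,"dz": 0.001,"roll": 0,"grip": 0},{"dx": 0,"dy": 0,"dz": 0.001,"roll": 0,"grip": 0}]}}

```text
time: 21.8
position: [0.6469, -0.0098, 0.0874]
ee_rot: [3.142, -0.001, -0.253]
wrist_force: [-2.8, 0.7, 6.3]
finger_gap: 0.0398
finger_force: 30.0
```

Contact. I'll open to about 60 mm and lift.

{"op": "jog_arm", "data": {"series": [{"dx": 0,"dy": 0,"dz": 0,"roll": 0,"grip": 0.5},{"dx": 0,"dy": 0,"dz": 0,"roll": 0,"grip": 0.62},{"dx": 0,"dy": 0,"dz": 0,"roll": 0,"grip": 0.62},{"dx": 0,"dy": 0,"dz": 0,"roll": 0,"grip": 0.62}]}}

```text
time: 22.2
position: [0.6467, -0.0098, 0.086]
ee_rot: [3.142, 0.0, -0.253]
wrist_force: [0.7, -0.4, 0.2]
finger_gap: 0.0574
finger_force: 0.0
```

{"op": "jog_arm", "data": {"series": [{"dx": 0,"dy": 0,"dz": -0.02,"roll": 0,"grip": 0.62},{"dx": 0,"dy": 0,"dz": -0.05,"roll": 0,"grip": 0.62},{"dx": 0,"dy": 0,"dz": -0.09,"roll": 0,"grip": 0.62},{"dx": 0,"dy": 0,"dz": -0.13,"roll": 0,"grip": 0.62}]}}

```text
time: 22.6
position: [0.6463, -0.0097, 0.2168]
ee_rot: [3.142, 0.001, -0.253]
wrist_force: [0.8, 0.0, 0.6]
finger_gap: 0.0581
finger_force: 0.0
```

{"op": "jog_arm", "data": {"series": [{"dx": -0.03,"dy": 0,"dz": -0.03,"roll": 0,"grip": 0},{"dx": -0.07,"dy": 0,"dz": -0.04,"roll": 0,"grip": 0},{"dx": -0.11,"dy": 0,"dz": -0.04,"roll": 0,"grip": 0},{"dx": -0.15,"dy": 0,"dz": -0.04,"roll": 0,"grip": 0},{"dx": -0.15,"dy": 0,"dz": -0.04,"roll": 0,"grip": 0}]}}

```text
time: 23.1
position: [0.4969, 0.0293, 0.2563]
ee_rot: [-3.142, 0.003, -0.252]
wrist_force: [0.6, 1.1, 0.4]
finger_gap: 0.0222
finger_force: 0.0
```

```bash
python3 - <<'E'
from h import *
plan([(.4605,-.0575,.07,-14.5)])
im,d=viewer.read_camera("wrist"); cv2.imwrite("pics/w7.png",im)
E
```

```text
t 23.1 at [  0.4969   0.0293   0.2563 -14.4126]
dx -0.0136 dy 0.0931 dz 0.1863 roll 0.1
```

View pics/w7.png

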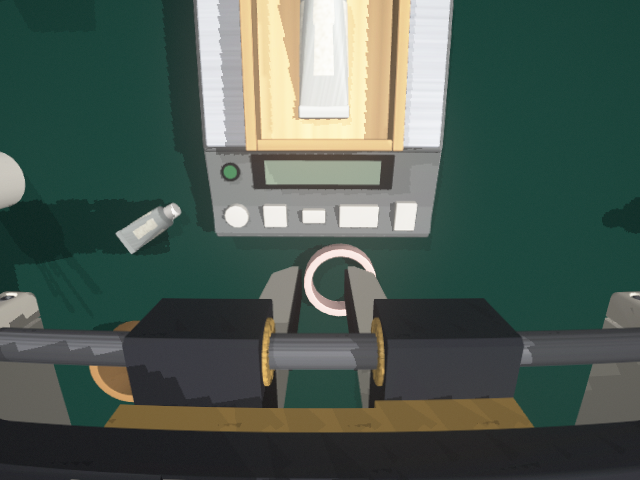

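The tube lies flat in the tray (tail at (324,110)), the tray is still centred, and the hold key is at (405,216).

{"op": "jog_arm", "data": {"series": [{"dx": -0.009,"dy": 0.045,"dz": 0.01,"roll": 0,"grip": 0},{"dx": -0.018,"dy": 0.09,"dz": 0.03,"roll": 0,"grip": 0},{"dx": -0.018,"dy": 0.093,"dz": 0.075,"roll": 0,"grip": 0},{"dx": -0.018,"dy": 0.093,"dz": 0.12,"roll": 0,"grip": 0},{"dx": -0.018,"dy": 0.093,"dz": 0.16,"roll": 0,"grip": 0}]}}

```text
time: 23.65
position: [0.4619, -0.0592, 0.0945]
ee_rot: [3.141, -0.001, -0.255]
wrist_force: [-1.0, 0.6, -0.8]
finger_gap: 0.0005
finger_force: 0.0
```

{"op": "jog_arm", "data": {"series": [{"dx": 0,"dy": 0,"dz": 0.015,"roll": 0,"grip": 0},{"dx": 0,"dy": 0,"dz": 0.025,"roll": 0,"grip": 0},{"dx": 0,"dy": 0,"dz": 0.025,"roll": 0,"grip": 0}]}}

```text
time: 23.95
position: [0.4612, -0.0581, 0.0701]
ee_rot: [-3.141, 0.002, -0.253]
wrist_force: [-0.2, -0.1, 0.1]
finger_gap: 0.0004
finger_force: 0.0
```

{"op": "jog_arm", "data": {"series": [{"dx": 0,"dy": 0,"dz": 0.01,"roll": 0,"grip": 0},{"dx": 0,"dy": 0,"dz": 0.017,"roll": 0,"grip": 0},{"dx": 0,"dy": 0,"dz": 0.021,"roll": 0,"grip": 0},{"dx": 0,"dy": 0,"dz": 0.024,"roll": 0,"grip": 0},{"dx": 0,"dy": 0,"dz": 0.025,"roll": 0,"grip": 0}]}}

```text
time: 24.45
position: [0.4621, -0.0582, 0.0468]
ee_rot: [3.141, -0.003, -0.253]
wrist_force: [0.6, -0.4, 7.8]
finger_gap: 0.0005
finger_force: 3.8
```

{"op": "jog_arm", "data": {"series": [{"dx": 0,"dy": 0,"dz": 0,"roll": 0,"grip": 0},{"dx": 0,"dy": 0,"dz": 0,"roll": 0,"grip": 0}]}}

```text
time: 24.65
position: [0.462, -0.0582, 0.0471]
ee_rot: [3.141, -0.003, -0.253]
wrist_force: [1.0, 0.3, 4.7]
finger_gap: 0.0002
finger_force: 2.3
```

{"op": "jog_arm", "data": {"series": [{"dx": 0,"dy": 0,"dz": 0.001,"roll": 0,"grip": 0},{"dx": 0,"dy": 0,"dz": 0.002,"roll": 0,"grip": 0},{"dx": 0,"dy": 0,"dz": 0.002,"roll": 0,"grip": 0}]}}

```text
time: 24.95
position: [0.4623, -0.0582, 0.0464]
ee_rot: [3.141, -0.004, -0.253]
wrist_force: [-2.9, 2.0, 18.4]
finger_gap: 0.0005
finger_force: 9.4
```

{"op": "jog_arm", "data": {"series": [{"dx": 0,"dy": 0,"dz": -0.03,"roll": 0,"grip": 0},{"dx": 0,"dy": 0,"dz": -0.07,"roll": 0,"grip": 0},{"dx": -0.02,"dy": 0,"dz": -0.11,"roll": 0,"grip": 0},{"dx": -0.05,"dy": 0,"dz": -0.15,"roll": 0,"grip": 0},{"dx": -0.05,"dy": 0,"dz": -0.15,"roll": 0,"grip": 0}]}}

```text
time: 25.45
position: [0.4123, -0.0452, 0.199]
ee_rot: [3.14, -0.008, -0.252]
wrist_force: [0.7, 0.1, -0.3]
finger_gap: 0.0005
finger_force: 0.0
```

{"op": "jog_arm", "data": {"series": [{"dx": 0,"dy": 0,"dz": 0,"roll": 0,"grip": 0},{"dx": 0,"dy": 0,"dz": 0,"roll": 0,"grip": 0},{"dx": 0,"dy": 0,"dz": 0,"roll": 0,"grip": 0}]}}

```text
time: 25.75
position: [0.412, -0.0452, 0.1926]
ee_rot: [-3.141, 0.003, -0.253]
wrist_force: [0.6, -0.2, -0.2]
finger_gap: 0.0003
finger_force: 0.0
```

```bash
python3 - <<'E'
from station import workorder
print(workorder.finish_job())
E
```

```text
the job is handed in; nothing more can be done
None
```

I handed the job in at about 26 s. On, unit, tare and hold each pressed fully down in order, the tray sits centred on the pan, and the tube lies flat in it; the hand-in returned no verdict.

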